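Square the busbar offcut into the angle stop

ROBOT

A 6-joint arm with a two-finger parallel gripper is mounted at the origin on the work surface. World frame = base frame: x ahead of the robot, y to its left, z up, the work surface at z = 0. Lengths are in mm, angles in rad, forces in N, time in s.
With the tool pointing down it reaches from about 275 to 1000 mm from the base axis. Payload 8.4 kg.
Tool frame: the origin (TCP) lies on the centre line of the jaws, within the pads' length; the fingertips stand 17 mm ahead of it and the grasp point (between the pads) lies 2 mm behind it (r.tcp_to_tips is the z of the fingertips in the tool frame, in mm); z points along the fingers, y is the direction in which the jaws open and shut (so a half turn about z gives the same grasp; the last joint's range is limited). The gripper opens to 85 mm and grips with 20 to 120 N. Pads are 22 mm wide; open, the fingers measure 114 mm over their backs; the gripper's body (76 mm by 85 mm) begins 54 mm behind the grasp point. The pads swing forward as they close: fully open they stand 13 mm farther back than shut.
Start: joints at [1.276, 0.353, 1.633, -0, 1.155, -0.002], TCP at [180.395, 598.403, 248.281] pointing down, gripper open.
Joint ranges: [-2.63, 2.63], [-0.92, 2.1], [0.06, 2.66], [-1.3, 4.44], [0, 2.69], [-3.02, 3.02]. Speed limits (rad/s): [2.22, 2.22, 2.79, 3.14, 3.14, 3.14].

INTERFACE

Orientations are given as [roll, pitch, yaw] about the fixed x, y, z axes, in that order (R = Rz(yaw) Ry(pitch) Rx(roll)).
In Python, from rig import r, cams, job gives the robot as it stands.
- The arm moves only by the tool drive_tool, never from a script. Its argument "deltas" is a list of rows, each a list of 4 numbers: the shift along the tool's x, y, z in cm, then the turn about the tool's z in rad. In form: [[x, y, z, roll], ...]. A call has 1 to 12 rows; each row shifts and turns the commanded pose from where the row before left it, along the tool's axes as they then stand; what a row does not reach is not made up. A row lasts 1/12 s, in which the tool goes at most 41.7 mm and 7.16 degrees, less where a joint would pass 70% of its speed; a pose out of reach is approached as far as the arm can. A call with a gripper value outside its range is refused whole. "jaw" is the closure, from 0 (fully open) to 1 (shut), set as the call begins (left out, the last holds). The fingers move at their own pace and stop on an object; "force" is the grip in N (left out, the last holds). Time passes only in rows, so rows that do not move let the fingers close. It gives the time, the measured TCP pose, the force and the opening at its end, in the units of the state.
- r.sense(): the state, without advancing time (a new reading comes with each control period).
- cams.grab_frame(name): name is "scene" or "top" or "wrist"; returns (picture, depth): 420x560x3 uint8, red, green, blue; 420x560 float32, mm along the optical axis (not along the pixel's ray), 0 where there is no reading.
- cams.camera_params(name): a dict with "fx", "fy", "cx", "cy" (pixels), "k1" (the pictures are not rectified: a ray, as slopes to the right and down, at radius r is drawn at 1 + k1 r^2 times it, then the intrinsics apply), "R" (3x3) and "t" (3): a world point X has camera coordinates R X + t. Camera axes: x right, y down, z forward; pixel columns grow to the right and rows downward; lengths in mm; the calibration is good to about 2 mm. A picture is of the moment at which its call begins: read the wrist's pose just before it. camera_params takes no time and is no camera call; for the wrist camera it gives the pose at the moment of the call.
- job.sign_off(): hands the job in, once; it reports no verdict.
The state is a dict: "clock": time; "qpos": joint angles; "qvel": joint speeds; "joint_efforts": joint torques, N m; "eef_pos": TCP position; "tcp_rot": TCP orientation; "contact_force": force on the tool from outside, world axes, zero at the start; "wrist_torque": the same for the moment, N m; "opening": opening from 0.0 (shut) to 1.0 (fully open).
Only numpy, scipy, OpenCV 4.12 (cv2) and the standard library are available. Lean on these libraries where they do the work, as an engineer would, in place of code of your own. Each camera call takes 0.05 s, during which the arm holds its last target. There are 200 camera calls.

TASK

Push the copper busbar offcut along the locker shelf into the inside corner of the steel angle stop, so that its long side lies flat against the stop's long leg and its end is up against the short leg. Only push it: never lift it off the plate or tip it. Leave the other things on the shelf where they are, and finish with the hand clear.

Things in the scene. Friction and masses are not known exactly. Their poses are not given: they have to be found in the camera images.
- busbar: Flat copper bar, 40 mm (x) by 120 mm (y) by 15 mm thick (z), about 0.55 kg, loose on the shelf plate. The plate's top is flat, smooth to slide on, 6 mm above the work surface (its ribs stand under 0.5 mm). Friction to slide: 2 to 8 N. Starts a few cm on the robot's side of the long leg, clear of both legs, askew up to 0.35 rad. Origin: centre of its underside, z up.
- angle_stop: Fixed L-shaped dark steel stop on the plate, 22 mm high, legs 12 mm thick. Origin: inside corner at plate level, z up. Long leg: 220 mm along its -y (robot's right), inner face the plane x = 0, facing -x (the robot). Short leg: 70 mm along its -x (towards the robot), inner face the plane y = 0, facing -y. The stop is turned up to 0.18 rad either way.
- home (a point): Not a mark to see: the point on the plate in the angle stop's corner, 20 mm from the long leg and 60 mm from the short leg, where the centre of the bar's underside lies when the bar is fully home, the bar's y axis then along the stop's y axis. Axes as the stop's.
- vent_cap: White plastic vent cap, a stepped disc 42 mm across and 26 mm high. Stands loose on the plate; leave it alone. Origin at the centre of its underside, z up.
- fuse: Squat brown glass fuse with steel end caps, an upright cylinder 32 mm across and 38 mm high. Stands loose on the plate; leave it alone. Origin at the centre of its underside, z up.
- socket: Steel wrench socket, an upright cylinder 28 mm across and 34 mm high. Stands loose on the plate; leave it alone. Origin at the centre of its underside, z up.
- terminal_guard: Yellow plastic terminal guard, an upside-down U channel 34 mm (x) by 56 mm (y), 28 mm high. Stands loose on the plate; leave it alone. Origin at the centre of its underside, z up.
There are look-alikes about, which are no part of the job. Several things have the shape of the busbar; the one meant has the colours described above.

How it is judged:
By the outcome, as a careful person would: the job done as asked, in the order asked, and still so for the second after the job is handed in, with the robot touching nothing.
It also fails if it takes over 56 s, if anything falls off the work surface, if the arm or the gripper's body presses on something with over 40 N, if the wrist force passes 120 N, or if a joint passes its speed limit or range.

## Working session

There is one attempt and no reset: what is moved stays moved. The work goes in short steps, Python scripts to look and compute and a tool call to move; the robot and the scene stay as the last step left them, time stands still between calls to the robot, and variables do not carry over. Pictures are saved under pics/ and viewed, about 8 in all and at most 12, crops included, and the job is handed in when it is done.

Besides the shell and the picture viewer there is one more tool, called by a JSON object that holds its "method" and its "body", one argument or row to a line. drive_tool: Moves the arm, as the interface text tells. Its arguments: {"type":"object","properties":{"deltas":{"type":"array"},"jaw":{"type":"number"},"force":{"type":"number"}},"required":["deltas"]}

```bash
mkdir -p pics; ls; cat > h.py <<'E'
import numpy as np, cv2
from rig import r, cams, job
def ray(name_or_p,u,v):
    p=cams.camera_params(name_or_p) if isinstance(name_or_p,str) else name_or_p
    K=np.array([[p['fx'],0,p['cx']],[0,p['fy'],p['cy']],[0,0,1.]])
    n=cv2.undistortPoints(np.array([[[u,v]]],float),K,np.array([p['k1'],0,0,0,0.]),)[0,0]
    # k1 model same as opencv
    R=np.array(p['R']);t=np.array(p['t'])
    return -R.T@t, R.T@np.array([n[0],n[1],1.])
def onz(p,u,v,z):
    o,d=ray(p,u,v); return o+d*(z-o[2])/d[2]
def save(name,img): cv2.imwrite('pics/'+name+'.png',cv2.cvtColor(img,cv2.COLOR_RGB2BGR))
E
python3 - <<'E'
from h import *
s=r.sense();print(s['clock'],s['eef_pos'],s['tcp_rot'],s['contact_force'])
for n in('top','scene'):
    im,d=cams.grab_frame(n);save(n+'0',im);np.save(n+'0d.npy',d)
    p=cams.camera_params(n);print(n,p)
E
```

```text
pics
0.0 [180.27255443 597.97115851 247.53884881] [-3.14018018e+00 -1.78740973e-05  2.84874291e+00] [ 0.1621588   0.29564098 -0.86836982]
top {'fx': 457.8536197466912, 'fy': 457.8536197466912, 'cx': 280.40072663559636, 'cy': 213.94702985915634, 'k1': 0.03592896636887586, 'R': array([[-0.028573  , -0.99958395,  0.00393722],
       [-0.99250594,  0.02790208, -0.11896817],
       [ 0.11880882, -0.00730699, -0.99289026]]), 't': array([ -22.58673714,  524.06790606, 1135.27760193])}
scene {'fx': 520.2007457313471, 'fy': 520.2007457313471, 'cx': 279.39513274105053, 'cy': 209.24849260419782, 'k1': -0.10035978740659313, 'R': array([[ 0.58960881,  0.80768651, -0.00198663],
       [ 0.42027533, -0.30889835, -0.85320013],
       [-0.6897319 ,  0.50221938, -0.52157991]]), 't': array([-274.41596504, -161.94386005, 1518.05912445])}
```

View pics/top0.png

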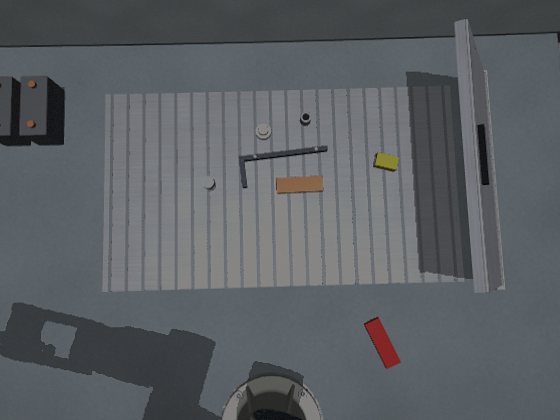

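View pics/scene0.png

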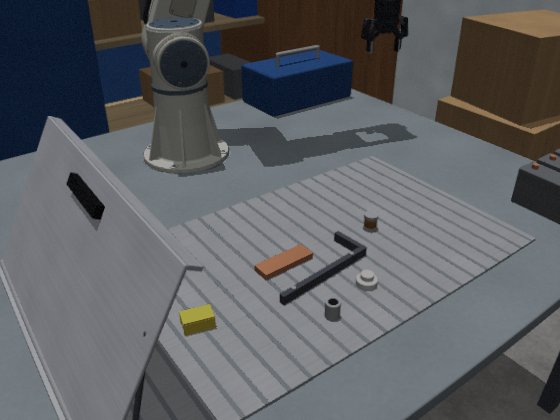

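Top view: there are two bar-shaped things. One is copper-orange at (300,185), on the plate just on the robot's side of the dark L stop (corner at about (243,158)). The other is red at (382,343), off the plate. The copper one on the plate fits the description. The cap is at (263,131), the socket at (305,118), the fuse at (209,184) and the guard at (386,161). I'll confirm with an enlarged crop and measure.

```bash
cat >> h.py <<'E'
def meas(name,im,bar_z=21,stop_z=28,dbg=None):
    p=cams.camera_params(name); hsv=cv2.cvtColor(im,cv2.COLOR_RGB2HSV)
    return p,hsv
def toxy(p,pts,z): return np.array([onz(p,u,v,z)[:2] for u,v in pts])
E
python3 - <<'E'
from h import *
im=cv2.cvtColor(cv2.imread('pics/top0.png'),cv2.COLOR_BGR2RGB)
p,hsv=meas('top',im)
print('bar hsv',hsv[185,300],'red',hsv[343,382],'leg',hsv[155,280],hsv[172,243],'plate',hsv[220,300],hsv[200,290])
m=cv2.inRange(hsv,(5,90,60),(18,255,255)); m[:, :220]=0;m[:,345:]=0;m[260:]=0
c=max(cv2.findContours(m,0,1)[0],key=cv2.contourArea)
q=toxy(p,c[:,0],21).astype(np.float32);print('bar',cv2.minAreaRect(q),'c',q.mean(0))
m=cv2.inRange(hsv,(0,0,0),(180,255,75)); m[:140]=0;m[195:]=0;m[:,:232]=0;m[:,335:]=0
print(m.sum()/255)
cs=[c for c in cv2.findContours(m,0,1)[0] if cv2.contourArea(c)>50]
for c in cs:
  a=cv2.approxPolyDP(c,2.5,True)[:,0]; print(np.c_[a,toxy(p,a,28).round(1)])
for n,u,v,z in(('cap',263,131,26),('socket',305,118,34),('fuse',209,184,44),('guard',386,161,34)):print(n,onz(p,u,v,z).round())
save('crop0',cv2.resize(im[100:220,190:350],None,fx=5,fy=5,interpolation=cv2.INTER_CUBIC))
E
```

```text
bar hsv [ 14 116 134] red [  0 183 131] leg [116  34  53] [117  34  68] plate [ 60   2 132] [108  11 112]
bar ((600.4917602539062, -88.11680603027344), (39.36325454711914, 118.28528594970703), 1.4407414197921753) c [600.7213  -87.96205]
600.0
[[ 326.   146.   698.1 -161. ]
 [ 318.   147.   696.  -140.1]
 [ 316.   151.   685.6 -134.6]
 [ 312.   147.   696.5 -124.6]
 [ 256.   154.   681.9   21.3]
 [ 256.   158.   671.3   21.6]
 [ 252.   155.   679.6   31.8]
 [ 239.   156.   677.8   65.5]
 [ 243.   187.   596.1   56.7]
 [ 246.   187.   595.9   49. ]
 [ 244.   162.   661.6   52.8]
 [ 317.   153.   680.2 -137. ]
 [ 326.   151.   684.8 -160.5]]
cap [743.   2.  26.]
socket [ 773. -109.   34.]
fuse [603. 141.  44.]
guard [ 652. -313.   34.]
```

View pics/crop0.png

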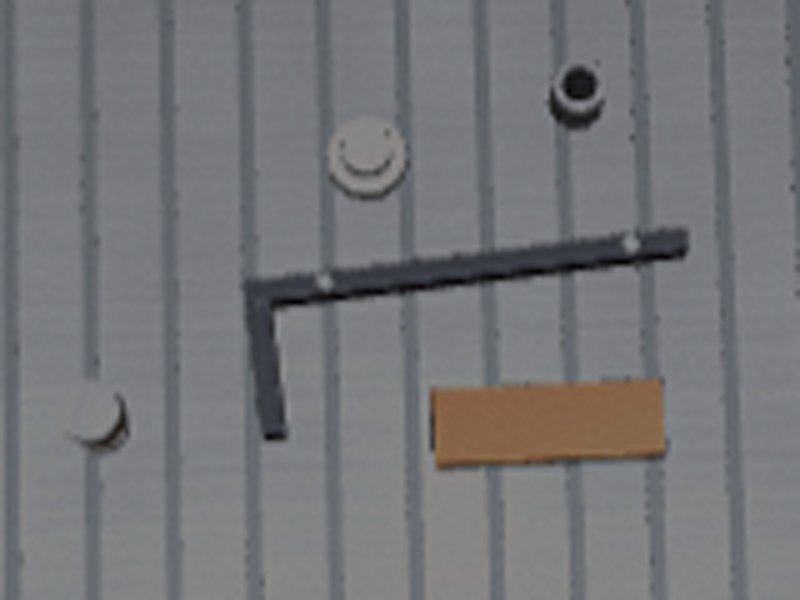

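The crop confirms the copper bar, with the stop around it at crop px (250–690, 230–440). Next I turn the tool in line with the stop and fly to a hover position for a closer wrist view.

{"method": "drive_tool", "body": {
  "deltas": [
    [0,0,0,-0.0945],
    [0,0,0,-0.0945],
    [0,0,0,-0.0945],
    [0,0,0,-0.0945],
    [-1.6,-3.4,0,0],
    [-1.6,-3.4,0,0],
    [-1.6,-3.4,0,0],
    [-1.6,-3.4,0,0],
    [-1.6,-3.4,0,0],
    [-1.6,-3.4,0,0],
    [-1.6,-3.4,0,0],
    [-1.6,-3.4,0,0]
  ],
  "jaw": 0.2
}}

```text
clock: 1.1
eef_pos: [331.4, 336.5, 248.1]
tcp_rot: [-3.141, -0.0, -3.056]
contact_force: [1.2, -0.0, -0.1]
opening: 0.796
```

{"method": "drive_tool", "body": {
  "deltas": [
    [-1.6,-3.4,0,0],
    [-1.6,-3.4,0,0],
    [-1.6,-3.4,0,0],
    [-1.6,-3.4,0,0],
    [-1.6,-3.4,0,0],
    [-1.6,-3.4,0,0],
    [-1.6,-3.4,0,0],
    [-1.6,-3.4,0,0],
    [-1.6,-3.4,0,0],
    [-1.6,-3.4,0,0],
    [-1.6,-3.4,0,0],
    [0,0,0,0]
  ]
}}

```text
clock: 2.1
eef_pos: [541.1, -24.3, 248.2]
tcp_rot: [-3.14, 0.002, -3.059]
contact_force: [-0.5, 1.4, 0.6]
opening: 0.8
```

```bash
python3 - <<'E'
from h import *
s=r.sense();print(s['clock'],s['eef_pos'].round(1),s['tcp_rot'].round(3),s['contact_force'].round(1),s['opening'],s['qpos'].round(2),r.tcp_to_tips)
import pickle
p=cams.camera_params('wrist')
im,d=cams.grab_frame('wrist');save('w1',im);pickle.dump(p,open('w1.pkl','wb'));print(p)
E
```

```text
2.1 [541.1 -24.3 248.2] [-3.140e+00  2.000e-03 -3.059e+00] [-0.5  1.4  0.6] 0.7997637448277338 [-0.05  0.22  1.81 -0.    1.1  -1.7 ] 17.0
{'fx': 351.243568869096, 'fy': 351.243568869096, 'cx': 275.5771442356609, 'cy': 207.43625806973475, 'k1': -0.028647980611869423, 'R': array([[-0.08227889,  0.99660796, -0.00166326],
       [ 0.94555935,  0.07859145,  0.31581782],
       [ 0.31487727,  0.02441243, -0.94881839]]), 't': array([  69.85268246, -551.66659156,  210.82786984])}
```

View pics/w1.png

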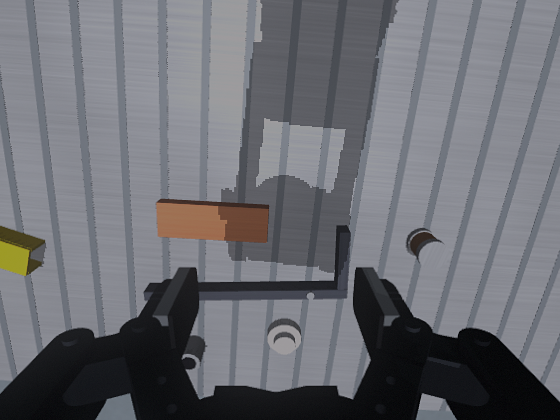

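Wrist view: the bar is at px (157–269, 200–242), the stop's long leg runs along rows 282–298, its short leg is at column ~342 (rows 226–290), and the corner is at ~(338,284). I'll measure from these edges.

```bash
cat >> h.py <<'E'
import pickle
def line(pts):
    vx,vy,x,y=cv2.fitLine(np.float32(pts),cv2.DIST_HUBER,0,.01,.01).ravel(); return np.array([x,y]),np.array([vx,vy])*np.sign(vy)
def stopbar(im,p,longc,longr,shortr,shortc,bx):
    """longc cols, longr row window, shortr rows, shortc col window, bx=bar window r0,r1,c0,c1"""
    hsv=cv2.cvtColor(im,cv2.COLOR_RGB2HSV); dark=(hsv[...,2]<72)
    L=[];O=[];S=[]
    for c in range(*longc,3):
        w=np.flatnonzero(dark[longr[0]:longr[1],c])
        if len(w): L.append((c,w[0]+longr[0]-.5)); O.append((c,w[-1]+longr[0]+.5))
    for rr in range(*shortr,3):
        w=np.flatnonzero(dark[rr,shortc[0]:shortc[1]])
        if len(w): S.append((w[0]+shortc[0]-.5,rr))
    out={}
    a,b=line(toxy(p,L,6.)); a2,b2=line(toxy(p,O,28.)); a3,b3=line(toxy(p,S,6.))
    for n,(q,d) in dict(inner=(a,b),outer=(a2,b2)).items():
        out[n]=(np.arctan2(-d[0],d[1]).round(4),(q+d*(0-q[1])/d[1]).round(1))
    out['short']=(np.arctan2(b3[1],b3[0]).round(3),a3.round(1))
    t=np.linalg.solve(np.c_[b,-b3],a3-a); out['corner']=(a+b*t[0]).round(1)
    r0,r1,c0,c1=bx; m=np.zeros(dark.shape,np.uint8); m[r0:r1,c0:c1]=cv2.inRange(hsv,(2,90,30),(20,255,255))[r0:r1,c0:c1]
    c=max(cv2.findContours(m,0,1)[0],key=cv2.contourArea)
    out['bar']=cv2.minAreaRect(toxy(p,c[:,0],21.).astype(np.float32))
    return out
E
python3 - <<'E'
from h import *
im=cv2.cvtColor(cv2.imread('pics/w1.png'),cv2.COLOR_BGR2RGB);p=pickle.load(open('w1.pkl','rb'))
V=cv2.cvtColor(im,cv2.COLOR_RGB2HSV)[...,2]
print('col220',V[276:302,220],'col290',V[276:302,290],'row250',V[250,325:355]);print('barcol190',V[196:246,190])
for k,v in stopbar(im,p,(205,330),(274,304),(235,275),(325,352),(195,250,150,280)).items():print(k,v)
E
```

```text
col220 [146 145 146 147 153 143  37  39  41  40  40  41  40  41  40  57  82  81
  82  80  81  81  80  81 114 149] col290 [147 147 151 152 146  56  36  39  40  41  40  41  41  40  51  82  82  83
  82  81  81  80  84 113 150 144] row250 [ 94  94  94  95  95  95  96  95  96  99  61  30  33  32  54  54  53  54
  56  55  55  54  52  80  87 128 125 144 147 147]
barcol190 [144 147 146 148  80  66  61  70 118 162 159 158 158 158 158 158 158 157
 158 158 158 158 158 158 158 158 158 157 158 158 158 158 157 158 157 158
 158 158 157 158 158 158 151 153 147 144 143 146 146 146]
inner (np.float32(0.0967), array([673.8,   0. ], dtype=float32))
outer (np.float32(0.0972), array([673.4,   0. ], dtype=float32))
short (np.float32(0.107), array([635.4,  51.3], dtype=float32))
corner [668.5  54.9]
bar ((599.0330200195312, -89.10971069335938), (43.6223258972168, 119.25640869140625), 1.309130072593689)
```

{"method": "drive_tool", "body": {
  "deltas": [
    [0,-3.5,0,-0.014],
    [0,-3.5,0,0],
    [0,0,3,0],
    [0,0,3,0],
    [0,0,3,0],
    [0,0,3,0],
    [0,0,3,0],
    [0,0,3,0],
    [0,0,0,0],
    [0,0,0,0]
  ]
}}

```text
clock: 2.98
eef_pos: [543.2, -88.1, 67.3]
tcp_rot: [3.14, -0.004, -3.042]
contact_force: [0.1, -0.2, 0.2]
opening: 0.795
```

```bash
cat >> h.py <<'E'
C=np.array([668.4,54.9]);th=0.097
def tostop(xy): 
    d=np.asarray(xy)[...,:2]-C; return np.stack([d[...,0]*np.cos(th)+d[...,1]*np.sin(th),-d[...,0]*np.sin(th)+d[...,1]*np.cos(th)],-1)
def cloud(p,d):
    K=np.array([[p['fx'],0,p['cx']],[0,p['fy'],p['cy']],[0,0,1.]])
    v,u=np.mgrid[:420,:560]; n=cv2.undistortPoints(np.stack([u.ravel(),v.ravel()],-1)[:,None].astype(float),K,np.array([p['k1'],0,0,0,0.]))[:,0]
    z=d.ravel()[:,None]; X=np.c_[n*z,z]; return ((X-np.array(p['t']))@np.array(p['R'])).reshape(420,560,3)
def st():
    s=r.sense();print(round(s['clock'],2),'pos',s['eef_pos'].round(1),'rot',s['tcp_rot'].round(3),'F',s['contact_force'].round(1),'op',round(s['opening'],3),'stop-frame',tostop(s['eef_pos']).round(1));return s
E
python3 - <<'E'
from h import *
s=st();p=cams.camera_params('wrist');im,d=cams.grab_frame('wrist');save('w2',im)
W=cloud(p,d)-s['eef_pos']; S=np.array([[np.cos(th),np.sin(th)],[-np.sin(th),np.cos(th)]])
xy=W[...,:2]@S.T; z=W[...,2]
m=(d>0)&(z>-35)&(z<30)&(abs(xy[...,0])<20)&(abs(xy[...,1])<65)
print(m.sum(), 'tips z rel TCP',np.percentile(z[m],[0,1,5,20]).round(1))
t=m&(z<np.percentile(z[m],1)+25)
for sg in(1,-1):
    k=t&(sg*xy[...,1]>0); print(sg,'x',np.percentile(xy[k][:,0],[1,50,99]).round(1),'y',np.percentile(xy[k][:,1],[1,50,99]).round(1))
E
```

```text
2.98 pos [543.2 -88.1  67.3] rot [ 3.14  -0.004 -3.042] F [ 0.1 -0.2  0.2] op 0.795 stop-frame [-138.5 -130.2]
5820 tips z rel TCP [-10.   -7.6  -4.1   3.3]
1 x [-11.   -6.4  10.9] y [33.2 33.8 46.7]
-1 x [-10.7  -6.2  11.1] y [-48.2 -35.3 -34.5]
```

View pics/w2.png

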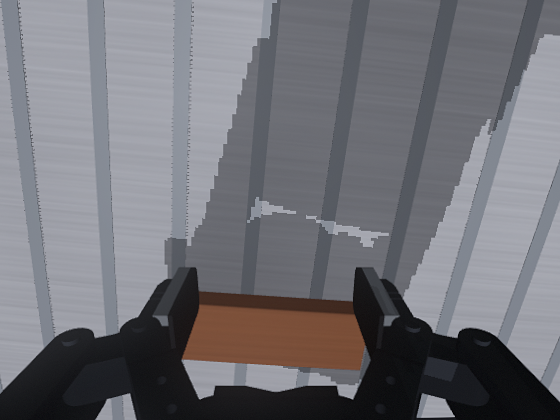

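Wrist view: the bar is ahead of and between the fingertips, at px (183–370, 292–370). The tips sit about 8–10 mm below the TCP at this opening. I'll lower behind the bar and start the two-finger push.

{"method": "drive_tool", "body": {
  "deltas": [
    [0,-0.6,1.2,0],
    [0,0,1.2,0],
    [0,0,1,0],
    [0,0,0.8,0],
    [0,0,0.4,0],
    [0,0,0,0],
    [0,0,0,0]
  ]
}}

```text
clock: 3.62
eef_pos: [545.1, -95.0, 22.0]
tcp_rot: [3.141, -0.001, -3.042]
contact_force: [0.1, -0.2, -0.3]
opening: 0.804
```

{"method": "drive_tool", "body": {
  "deltas": [
    [-1,0,0,0],
    [-1,0,0,0],
    [-0.5,0,0,0],
    [-0.5,0,0,0],
    [-0.5,0,0,0],
    [-0.5,0,0,0],
    [-0.5,0,0,0],
    [0,0,0,0]
  ]
}}

```text
clock: 4.28
eef_pos: [590.0, -90.4, 22.3]
tcp_rot: [3.141, -0.002, -3.042]
contact_force: [-3.8, -0.2, -0.8]
opening: 0.797
```

{"method": "drive_tool", "body": {
  "deltas": [
    [-0.5,0,0,0],
    [-0.5,0,0,0],
    [-0.5,0,0,0],
    [-0.5,0,0,0],
    [-0.5,0,0,0],
    [-0.5,0,0,0],
    [-0.4,0,0,0],
    [0,0,0,0]
  ]
}}

```text
clock: 4.95
eef_pos: [624.2, -87.0, 22.1]
tcp_rot: [3.141, -0.001, -3.042]
contact_force: [-0.9, -0.5, 0.4]
opening: 0.8
```

```bash
python3 - <<'E'
from h import *
s=st()
im,d=cams.grab_frame('scene');save('s3',cv2.resize(im[200:340,220:400],None,fx=4,fy=4,interpolation=cv2.INTER_CUBIC))
E
```

```text
4.95 pos [624.2 -87.   22.1] rot [ 3.141e+00 -1.000e-03 -3.042e+00] F [-0.9 -0.5  0.4] op 0.8 stop-frame [ -57.7 -137. ]
```

View pics/s3.png

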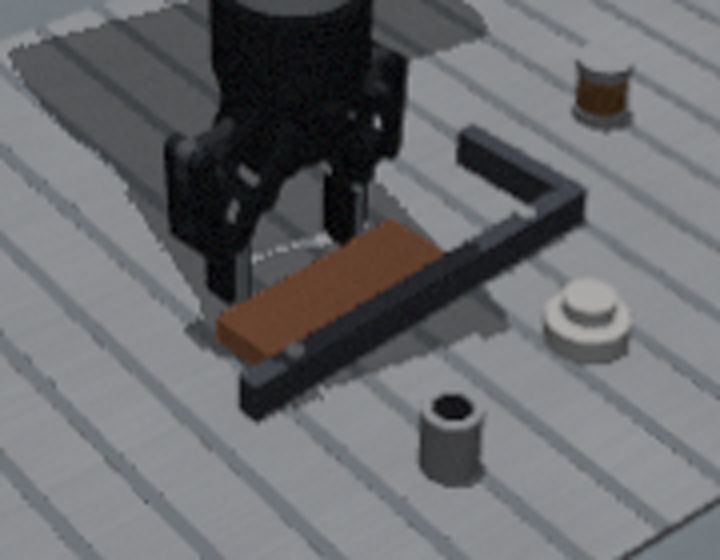

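Scene view: the bar is parallel and just short of the long leg, with both fingers behind it, and nothing else has moved. I'll push gently until it's flush.

{"method": "drive_tool", "body": {
  "deltas": [
    [-0.25,0,0,0],
    [-0.2,0,0,0],
    [-0.15,0,0,0],
    [-0.1,0,0,0],
    [0,0,0,0]
  ]
}}

```text
clock: 5.42
eef_pos: [629.4, -86.5, 22.1]
tcp_rot: [3.141, -0.003, -3.042]
contact_force: [-7.7, -1.2, 4.2]
opening: 0.8
```

{"method": "drive_tool", "body": {
  "deltas": [
    [-0.1,0,0,0],
    [0,0,0,0]
  ]
}}

```text
clock: 5.58
eef_pos: [629.5, -86.5, 22.1]
tcp_rot: [3.141, -0.005, -3.042]
contact_force: [-11.5, -1.3, 6.8]
opening: 0.799
```

Flush contact: the force is rising and the tool has stopped. Next I back off, lift, shut the jaws and go round to the bar's right-hand end.

{"method": "drive_tool", "body": {
  "deltas": [
    [0.5,0,0,0],
    [1.5,0,0,0],
    [1,0,0,0],
    [0,0,-2,0],
    [0,0,-3,0],
    [0,0,-3,0],
    [0,-3,0,0],
    [0,-3.5,0,0],
    [-2,-3,0,0],
    [-2.2,0,0,0],
    [-2,0,0,0],
    [0,0,0,0]
  ]
}}

```text
clock: 6.58
eef_pos: [676.9, -178.5, 102.9]
tcp_rot: [-3.14, 0.005, -3.043]
contact_force: [0.4, -0.3, -0.3]
opening: 0.801
```

{"method": "drive_tool", "body": {
  "deltas": [
    [0,0,0,0],
    [0,0,0,0],
    [0,0,0,0],
    [0,0,0,0],
    [0,0,0,0],
    [0,0,0,0]
  ],
  "jaw": 1
}}

```text
clock: 7.08
eef_pos: [672.9, -177.8, 102.5]
tcp_rot: [-3.142, 0.0, -3.042]
contact_force: [0.5, -0.2, -0.0]
opening: 0.0
```

```bash
python3 - <<'E'
from h import *
s=st()
p=cams.camera_params('top');im,d=cams.grab_frame('top');hsv=cv2.cvtColor(im,cv2.COLOR_RGB2HSV)
m=cv2.inRange(hsv,(3,80,25),(20,255,255));m[:,:220]=0;m[:,360:]=0;m[260:]=0
c=max(cv2.findContours(m,0,1)[0],key=cv2.contourArea);q=tostop(toxy(p,c[:,0],21.)).astype(np.float32)
print('top bar',cv2.minAreaRect(q),q.min(0),q.max(0))
p=cams.camera_params('wrist');im,d=cams.grab_frame('wrist');save('w4',im)
W=cloud(p,d)-s['eef_pos']; S=np.array([[np.cos(th),np.sin(th)],[-np.sin(th),np.cos(th)]])
xy=W[...,:2]@S.T; z=W[...,2]
m=(d>0)&(z>-40)&(z<30)&(abs(xy[...,0])<20)&(abs(xy[...,1])<65)
print('tips',m.sum(),np.percentile(z[m],[0,1,5]).round(1))
k=m&(z<np.percentile(z[m],1)+15); print(np.percentile(xy[k],[1,50,99],axis=0).round(1))
E
```

```text
7.08 pos [ 672.9 -177.8  102.5] rot [-3.142  0.    -3.042] F [ 0.5 -0.2 -0. ] op 0.0 stop-frame [ -18.1 -232. ]
top bar ((-20.888444900512695, -124.91191101074219), (41.84086990356445, 100.51724243164062), 0.09701767563819885) [ -41.88422 -175.13559] [  0.07699281 -74.660416  ]
tips 4358 [-12.7 -10.8  -7.3]
[[-10.9 -14. ]
 [ -9.9  -0.6]
 [ -5.6  12.4]]
```

View pics/w4.png

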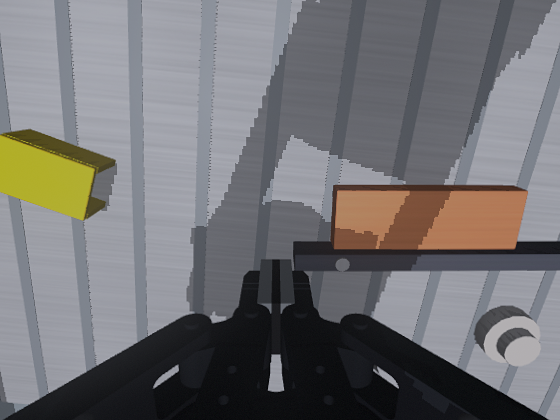

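Wrist view: the bar is flat against the long leg at px (333–527, 186–250), and the shut fingers are to its right-hand side at ~(275,270). Lower, then push along the leg.

{"method": "drive_tool", "body": {
  "deltas": [
    [0,0,2.5,0],
    [0,0,2,0],
    [0,0,1.5,0],
    [0,0,1,0],
    [0,0,0.4,0],
    [0,0,0,0],
    [0,0,0,0]
  ]
}}

```text
clock: 7.77
eef_pos: [673.6, -177.9, 28.8]
tcp_rot: [-3.141, 0.001, -3.042]
contact_force: [1.1, -0.0, -0.6]
opening: 0.003
```

{"method": "drive_tool", "body": {
  "deltas": [
    [0,1,0,0],
    [0,0.5,0,0],
    [0,0.5,0,0],
    [0,0.5,0,0],
    [0,0.5,0,0],
    [0,0.5,0,0],
    [0,0.5,0,0],
    [0,0,0,0]
  ]
}}

```text
clock: 8.43
eef_pos: [669.5, -137.5, 28.8]
tcp_rot: [-3.141, 0.001, -3.042]
contact_force: [-0.6, -2.7, 0.9]
opening: -0.004
```

{"method": "drive_tool", "body": {
  "deltas": [
    [0,0.5,0,0],
    [0,0.5,0,0],
    [0,0.5,0,0],
    [0,0.5,0,0],
    [0,0.5,0,0],
    [0,0.5,0,0],
    [0,0.5,0,0],
    [0,0.5,0,0],
    [0,0.5,0,0],
    [0,0.5,0,0],
    [0,0,0,0]
  ]
}}

```text
clock: 9.35
eef_pos: [664.6, -88.0, 28.8]
tcp_rot: [-3.141, 0.001, -3.042]
contact_force: [0.9, -3.2, 2.4]
opening: 0.004
```

{"method": "drive_tool", "body": {
  "deltas": [
    [0,0.2,0,0],
    [0,0.2,0,0],
    [0,0.15,0,0],
    [0,0,0,0]
  ]
}}

```text
clock: 9.68
eef_pos: [664.2, -83.3, 28.8]
tcp_rot: [-3.141, 0.001, -3.042]
contact_force: [0.2, -5.0, 2.7]
opening: -0.002
```

{"method": "drive_tool", "body": {
  "deltas": [
    [0,0.15,0,0],
    [0,0.1,0,0],
    [0,0,0,0]
  ]
}}

```text
clock: 9.93
eef_pos: [664.0, -81.0, 28.8]
tcp_rot: [-3.141, 0.001, -3.042]
contact_force: [0.7, -5.3, 3.6]
opening: 0.001
```

{"method": "drive_tool", "body": {
  "deltas": [
    [0,0.1,0,0],
    [0,0,0,0],
    [0,0,0,0]
  ]
}}

```text
clock: 10.18
eef_pos: [663.9, -80.1, 28.8]
tcp_rot: [-3.141, 0.001, -3.042]
contact_force: [0.5, -6.4, 2.8]
opening: 0.002
```

{"method": "drive_tool", "body": {
  "deltas": [
    [0,0.1,0,0],
    [0,0,0,0],
    [0,0,0,0]
  ]
}}

```text
clock: 10.43
eef_pos: [663.8, -79.1, 28.8]
tcp_rot: [-3.141, 0.001, -3.042]
contact_force: [0.2, -6.4, 3.0]
opening: -0.003
```

{"method": "drive_tool", "body": {
  "deltas": [
    [0,0.1,0,0],
    [0,0,0,0],
    [0,0,0,0]
  ]
}}

```text
clock: 10.68
eef_pos: [663.8, -78.8, 28.8]
tcp_rot: [-3.14, 0.001, -3.042]
contact_force: [0.2, -9.5, 3.2]
opening: -0.001
```

{"method": "drive_tool", "body": {
  "deltas": [
    [0,0.1,0,0],
    [0,0,0,0],
    [0,0,0,0]
  ]
}}

```text
clock: 10.93
eef_pos: [663.7, -78.5, 28.8]
tcp_rot: [-3.139, 0.001, -3.042]
contact_force: [1.1, -13.1, 2.2]
opening: -0.0
```

{"method": "drive_tool", "body": {
  "deltas": [
    [0,-0.5,0,0],
    [0,-1.5,0,0],
    [0,-1,0,0],
    [0,0,-2,0],
    [0,0,-3,0],
    [0,0,-3,0],
    [3,0,-2,0],
    [3.5,2,-3,0],
    [3,3,-2,0],
    [3,3,0,0],
    [2,2,0,0],
    [0,0,0,0]
  ]
}}

```text
clock: 11.93
eef_pos: [517.5, -25.4, 170.8]
tcp_rot: [3.14, -0.004, -3.042]
contact_force: [-0.2, -1.2, -0.9]
opening: -0.001
```

```bash
cat > chk.py <<'E'
import sys
from h import *
s=st();tag=sys.argv[1]
p=cams.camera_params('wrist');im,d=cams.grab_frame('wrist');save(tag,im);np.save(tag+'d.npy',d);pickle.dump(p,open(tag+'.pkl','wb'))
p=cams.camera_params('top');im,d=cams.grab_frame('top');save(tag+'t',im);hsv=cv2.cvtColor(im,cv2.COLOR_RGB2HSV)
m=cv2.inRange(hsv,(3,80,25),(20,255,255));m[:,:220]=0;m[:,360:]=0;m[260:]=0
c=max(cv2.findContours(m,0,1)[0],key=cv2.contourArea);q=tostop(toxy(p,c[:,0],21.)).astype(np.float32)
print('top bar',cv2.minAreaRect(q),q.min(0),q.max(0))
E
python3 chk.py w5
```

```text
11.93 pos [517.5 -25.4 170.8] rot [ 3.14  -0.004 -3.042] F [-0.2 -1.2 -0.9] op -0.001 stop-frame [-158.   -65.3]Traceback (most recent call last):
  File "chk.py", line 7, in <module>
    c=max(cv2.findContours(m,0,1)[0],key=cv2.contourArea);q=tostop(toxy(p,c[:,0],21.)).astype(np.float32)
ValueError: max() iterable argument is empty
```

View pics/w5.png

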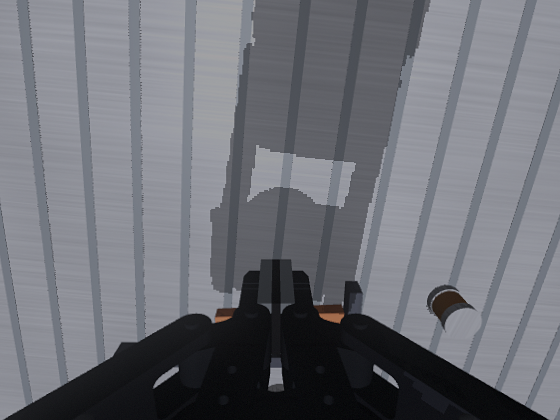

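Wrist view: the shut gripper hides the bar (only edges show at ~(225,315) and (330,315)). I'll back up, open the jaws and look again.

{"method": "drive_tool", "body": {
  "deltas": [
    [2,0,-2,0],
    [2,0,-2,0],
    [2,0,-2,0],
    [0,0,0,0],
    [0,0,0,0],
    [0,0,0,0],
    [0,0,0,0]
  ],
  "jaw": 0.1
}}

```text
clock: 12.62
eef_pos: [463.5, -33.6, 230.2]
tcp_rot: [3.141, -0.001, -3.043]
contact_force: [-1.1, 0.2, 0.4]
opening: 0.902
```

```bash
sed -i 's/^c=max.*/cs=cv2.findContours(m,0,1)[0]\nif not cs: sys.exit("top hidden")\nc=max(cs,key=cv2.contourArea);q=tostop(toxy(p,c[:,0],21.)).astype(np.float32)/' chk.py; python3 chk.py w6
```

```text
12.62 pos [463.5 -33.6 230.2] rot [ 3.141e+00 -1.000e-03 -3.043e+00] F [-1.1  0.2  0.4] op 0.902 stop-frame [-212.6  -68.2]
top bar ((-23.143035888671875, -60.3116340637207), (42.33214569091797, 120.3352279663086), 2.158738136291504) [ -45.59891 -120.12347] [-0.3380172   0.17564797]
```

View pics/w6.png

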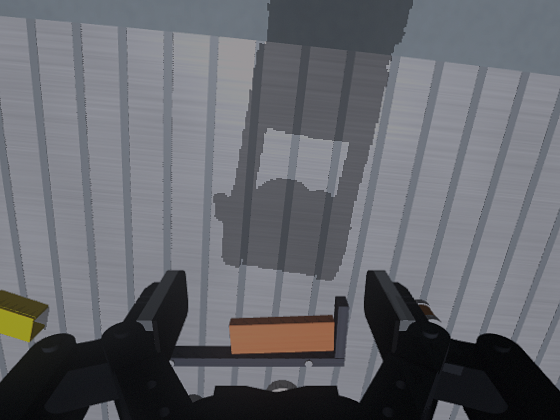

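Wrist view: the bar is in the corner at px (230–335, 317–355), its right end meeting the short leg at ~(336,335). The top measurement gives about 2° of skew, so the rear end is roughly 3–4 mm off the long leg. I'll press it flat again with two fingers.

{"method": "drive_tool", "body": {
  "deltas": [
    [-3.5,0.2,3,0],
    [-3.5,0,3,0],
    [-3,0,3,0],
    [0,0,3,0],
    [0,0,3,0],
    [0,0,2.5,0],
    [0,0,1.8,0],
    [0,0,1,0],
    [0,0,0.5,0],
    [0,0,0,0],
    [0,0,0,0]
  ],
  "jaw": 0.2
}}

```text
clock: 13.63
eef_pos: [555.3, -22.3, 29.7]
tcp_rot: [-3.141, 0.001, -3.042]
contact_force: [0.3, 0.6, 0.2]
opening: 0.799
```

```bash
python3 -c "
from h import *;st()"
```

```text
13.63 pos [555.3 -22.3  29.7] rot [-3.141e+00  1.000e-03 -3.042e+00] F [0.3 0.6 0.2] op 0.799 stop-frame [-120.1  -65.9]
```

{"method": "drive_tool", "body": {
  "deltas": [
    [0,0,0.4,0],
    [0,0,0.35,0],
    [-1.2,0,0,0],
    [-1.2,0,0,0],
    [-1,0,0,0],
    [-0.8,0,0,0],
    [-0.6,0,0,0],
    [-0.5,0,0,0],
    [-0.4,0,0,0],
    [-0.3,0,0,0],
    [0,0,0,0]
  ]
}}

```text
clock: 14.55
eef_pos: [614.8, -16.3, 21.7]
tcp_rot: [-3.142, 0.0, -3.042]
contact_force: [-0.9, 0.4, 0.4]
opening: 0.801
```

{"method": "drive_tool", "body": {
  "deltas": [
    [-0.2,0,0,0],
    [-0.2,0,0,0],
    [-0.15,0,0,0],
    [-0.1,0,0,0],
    [0,0,0,0],
    [0,0,0,0]
  ]
}}

```text
clock: 15.05
eef_pos: [619.3, -15.7, 21.5]
tcp_rot: [3.141, -0.003, -3.042]
contact_force: [-5.7, -0.2, 3.3]
opening: 0.801
```

{"method": "drive_tool", "body": {
  "deltas": [
    [-0.15,0,0,0],
    [-0.1,0,0,0],
    [0,0,0,0]
  ]
}}

```text
clock: 15.3
eef_pos: [621.7, -15.3, 21.5]
tcp_rot: [3.141, -0.004, -3.042]
contact_force: [-5.4, 0.9, 4.4]
opening: 0.796
```

{"method": "drive_tool", "body": {
  "deltas": [
    [-0.1,0,0,0],
    [0,0,0,0],
    [0,0,0,0]
  ]
}}

```text
clock: 15.55
eef_pos: [622.2, -15.2, 21.4]
tcp_rot: [3.141, -0.004, -3.042]
contact_force: [-7.8, 0.8, 4.3]
opening: 0.799
```

{"method": "drive_tool", "body": {
  "deltas": [
    [-0.1,0,0,0],
    [0,0,0,0],
    [0,0,0,0]
  ]
}}

```text
clock: 15.8
eef_pos: [622.4, -15.2, 21.4]
tcp_rot: [3.141, -0.006, -3.042]
contact_force: [-9.9, 0.4, 7.9]
opening: 0.799
```

{"method": "drive_tool", "body": {
  "deltas": [
    [-0.1,0,0,0],
    [0,0,0,0],
    [0,0.1,0,0],
    [0,0.1,0,0],
    [0,0.1,0,0],
    [0,0.1,0,0],
    [0,0,0,0]
  ]
}}

```text
clock: 16.38
eef_pos: [622.3, -12.4, 20.8]
tcp_rot: [-3.141, -0.007, -3.042]
contact_force: [-9.3, -6.9, 4.0]
opening: 0.801
```

It's pressed flush against the leg and dragged lightly towards the short leg. Now I retreat clear and check.

{"method": "drive_tool", "body": {
  "deltas": [
    [0.4,0,0,0],
    [1.5,0,0,0],
    [2,0,0,0],
    [2,0,-1,0],
    [2,0,-3,0],
    [2,0,-3.5,0],
    [2,0,-3.5,0],
    [2,0,-3.5,0],
    [2,0,-3.5,0],
    [0,0,-3,0],
    [0,0,0,0],
    [0,0,0,0]
  ]
}}

```text
clock: 17.38
eef_pos: [469.1, -27.0, 233.9]
tcp_rot: [-3.141, 0.005, -3.043]
contact_force: [0.2, -0.3, -0.5]
opening: 0.802
```

```bash
python3 chk.py w7; python3 - <<'E'
from h import *
im=cv2.cvtColor(cv2.imread('pics/w7.png'),cv2.COLOR_BGR2RGB);t=cv2.cvtColor(cv2.imread('pics/w7t.png'),cv2.COLOR_BGR2RGB)
a=cv2.resize(im[270:400,160:400],(800,433),interpolation=cv2.INTER_CUBIC)
save('m7',np.vstack([cv2.resize(im[280:370,180:380],(650,292),interpolation=cv2.INTER_CUBIC),cv2.resize(t[100:200,190:400],(650,308),interpolation=cv2.INTER_CUBIC)]))
E
```

```text
17.38 pos [469.1 -27.  233.9] rot [-3.141  0.005 -3.043] F [ 0.2 -0.3 -0.5] op 0.802 stop-frame [-206.3  -62.2]
top bar ((-21.02718734741211, -60.11897659301758), (41.792484283447266, 119.94207000732422), 0.10719244182109833) [ -41.92465 -120.12347] [-0.11754382 -0.13312045]
```

View pics/m7.png

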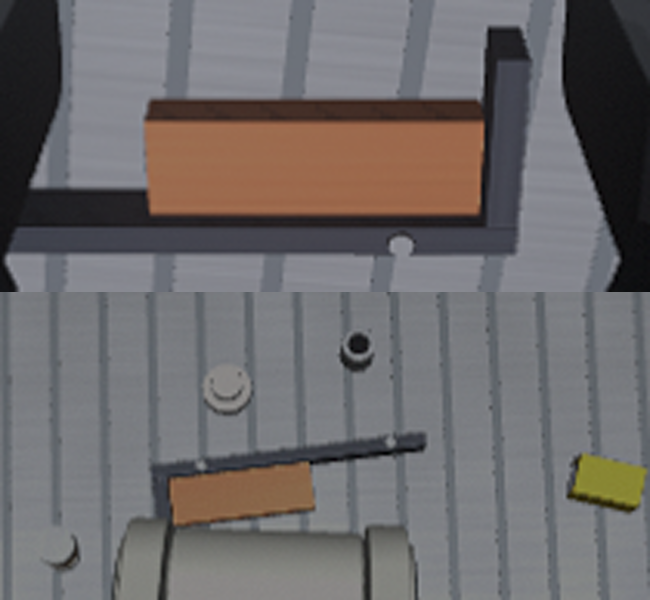

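The bar now reads 0.1° from the leg, and the other things are unmoved. One numeric check of both contact gaps from the wrist view.

```bash
python3 - <<'E'
from h import *
im=cv2.cvtColor(cv2.imread('pics/w7.png'),cv2.COLOR_BGR2RGB);p=pickle.load(open('w7.pkl','rb'))
hsv=cv2.cvtColor(im,cv2.COLOR_RGB2HSV);V=hsv[...,2].astype(int);S=hsv[...,1]
for v in(320,328,336,342): print(v,'V',V[v,322:346],'S',S[v,322:336])
for u in(235,280,320): print(u,'V',V[306:362,u])
def ys(u,v,z): return tostop(onz(p,u,v,z)).round(1)
for v in(300,303): print('row',v,V[v,325:348])
E
```

```text
320 V [156 156 156 156 156 159 159  25  33  54  81  77  78  80  80  80  79  78
  78  98 128 146 146 146] S [131 132 132 131 131 133 135  61  31  28  38  40  43  35]
328 V [156 156 156 156 157 157 105  28  37  79  79  77  81  80  82  79  78  75
  83 118 147 144 144 144] S [131 131 131 131 132 132 129  36  34  39  39  40  41  35]
336 V [152 152 152 152 155 154  26  33  55  81  76  79  80  81  79  80  75  77
 107 151 147 148 147 148] S [133 133 134 134 133 136  20  15  32  38  37  39  35  38]
342 V [154 153 153 154 156 145  26  40  75  77  77  79  80  81  78  78  74  92
 132 146 144 144 144 144] S [131 133 133 134 132 120  59  32  37  36  40  36  38  38]
235 V [122 122 123 118  89  62  65  67  67  68  58 113 157 157 156 156 156 156
 156 157 156 156 156 156 156 156 155 156 156 156 156 156 156 156 156 156
 156 157 159 135  72  36  38  37  71  78  79  78  79  79  77  75 120 148
 143 147]
280 V [146 145 146 139 106  61  66  65  59  60  54 105 153 157 156 156 156 157
 156 157 156 156 156 156 156 156 156 156 156 156 155 155 156 157 156 155
 153 156 159 142  81  35  39  37  65  77  78  79  78  78  77  74 118 144
 146 142]
320 V [142 142 147 140 100  59  63  64  65  64  55 104 148 156 156 156 156 157
 157 156 156 156 156 156 155 155 156 156 156 155 153 155 154 155 155 155
 153 154 159 140  72  32  35  33  65  78  79  79  80  76  77  75 104 146
 144 144]
row 300 [147 147 149 151  51  29  32  42  80  79  78  80  81  81  81  80  78  81
  94 124 122 126 146]
row 303 [142 142 144 147  22  31  33  51  81  78  78  81  81  81  81  78  76  79
  97 123 121 124 148]
```

```bash
python3 - <<'E'
from h import *
p=pickle.load(open('w7.pkl','rb'))
f=lambda u,v,z: tostop(onz(p,u,v,z)).round(2)
for v,ub,ul in((320,328.5,330.9),(328,328.1,330.4),(336,327.5,329.9),(342,327.4,329.6)): print('end',f(ub,v,21)[1],'leg',f(ul,v,28)[1])
for u,vb,vl in((235,345.8,349.6),(280,345.9,349.6),(320,345.8,349.6)): print('side',f(u,vb,21)[0],'leg',f(u,vl,28)[0])
E
```

```text
end -1.94 leg -0.51
end -1.82 leg -0.48
end -1.93 leg -0.44
end -1.6 leg -0.33
side -0.56 leg -1.06
side -0.63 leg -1.27
side -0.8 leg -1.3
```

The long side is flush: the bar edge and the leg face agree within calibration. The end may still be about 1.3 mm short of the short leg, so I'll give the end a small nudge close to the leg.

{"method": "drive_tool", "body": {
  "deltas": [
    [-3.2,-2,0,0],
    [-3.2,-2,0,0],
    [-3.2,-2,0,0],
    [-3.2,-2,0,0],
    [-3.2,-2,0,0],
    [-2.5,-0.3,0,0],
    [0,0,3.5,0],
    [0,0,3.5,0],
    [0,0,3,0],
    [0,0,0,0],
    [0,0,0,0],
    [0,0,0,0]
  ],
  "jaw": 1
}}

```text
clock: 18.48
eef_pos: [662.6, -111.1, 132.2]
tcp_rot: [-3.142, 0.0, -3.042]
contact_force: [0.6, -0.8, 1.2]
opening: -0.001
```

```bash
python3 -c "
from h import *;st()"
```

```text
18.48 pos [ 662.6 -111.1  132.2] rot [-3.142  0.    -3.042] F [ 0.6 -0.8  1.2] op -0.001 stop-frame [ -21.9 -164.7]
```

{"method": "drive_tool", "body": {
  "deltas": [
    [-0.7,0,2.5,0],
    [0,0,2.5,0],
    [0,0,2,0],
    [0,0,1.5,0],
    [0,0,1,0],
    [0,0,0.8,0],
    [0,0,0,0],
    [0,0,0,0]
  ]
}}

```text
clock: 19.15
eef_pos: [669.5, -110.5, 29.5]
tcp_rot: [-3.141, 0.001, -3.042]
contact_force: [-0.4, 0.9, 0.4]
opening: 0.002
```

{"method": "drive_tool", "body": {
  "deltas": [
    [0,0.8,0,0],
    [0,0.7,0,0],
    [0,0.5,0,0],
    [0,0.4,0,0],
    [0,0.3,0,0],
    [0,0.2,0,0],
    [0,0,0,0],
    [0,0,0,0]
  ]
}}

```text
clock: 19.82
eef_pos: [666.1, -81.5, 28.7]
tcp_rot: [-3.142, -0.0, -3.042]
contact_force: [0.0, 0.3, 0.3]
opening: -0.003
```

{"method": "drive_tool", "body": {
  "deltas": [
    [0,0.1,0,0],
    [0,0.1,0,0],
    [0,0,0,0],
    [0,0,0,0]
  ]
}}

```text
clock: 20.15
eef_pos: [665.9, -79.8, 28.7]
tcp_rot: [-3.141, 0.0, -3.042]
contact_force: [0.1, -1.3, -0.7]
opening: -0.001
```

{"method": "drive_tool", "body": {
  "deltas": [
    [0,0.1,0,0],
    [0,0,0,0],
    [0,0,0,0]
  ]
}}

```text
clock: 20.4
eef_pos: [665.9, -78.9, 28.7]
tcp_rot: [-3.141, 0.0, -3.042]
contact_force: [0.5, -4.2, -0.7]
opening: -0.001
```

{"method": "drive_tool", "body": {
  "deltas": [
    [0,0.1,0,0],
    [0,0,0,0],
    [0,0,0,0]
  ]
}}

```text
clock: 20.65
eef_pos: [665.8, -78.3, 28.7]
tcp_rot: [-3.141, 0.0, -3.042]
contact_force: [0.9, -7.7, -0.9]
opening: -0.005
```

{"method": "drive_tool", "body": {
  "deltas": [
    [0,0.1,0,0],
    [0,0,0,0],
    [0,0,0,0]
  ]
}}

```text
clock: 20.9
eef_pos: [665.8, -78.1, 28.8]
tcp_rot: [-3.14, 0.0, -3.042]
contact_force: [0.8, -10.4, -1.8]
opening: -0.005
```

{"method": "drive_tool", "body": {
  "deltas": [
    [0,0.1,0,0],
    [0,0,0,0],
    [0,0,0,0]
  ]
}}

```text
clock: 21.15
eef_pos: [665.8, -77.9, 28.8]
tcp_rot: [-3.139, 0.0, -3.042]
contact_force: [1.6, -14.6, -2.0]
opening: 0.002
```

Solid stop on the short leg. Retreat to the viewing pose and recheck.

{"method": "drive_tool", "body": {
  "deltas": [
    [0,-0.5,0,0],
    [0,-1.5,0,0],
    [0,-1,0,0],
    [0,0,-2.5,0],
    [0,0,-3.5,0],
    [0,0,-3.5,0],
    [0,0,-3.5,0],
    [3,1,-3,0],
    [3,2,-2.5,0],
    [3,2,-2,0],
    [3,2,0,0],
    [3,2,0,0]
  ]
}}

```text
clock: 22.15
eef_pos: [512.7, -31.8, 232.8]
tcp_rot: [-3.142, 0.003, -3.043]
contact_force: [0.6, 0.4, -0.5]
opening: -0.001
```

{"method": "drive_tool", "body": {
  "deltas": [
    [2.5,1.5,0,0],
    [1.5,0,0,0],
    [0,0,0,0],
    [0,0,0,0],
    [0,0,0,0]
  ],
  "jaw": 0.2
}}

```text
clock: 22.57
eef_pos: [473.3, -21.3, 231.7]
tcp_rot: [-3.142, 0.002, -3.043]
contact_force: [0.6, 0.0, 0.8]
opening: 0.71
```

```bash
python3 chk.py w8; python3 - <<'E'
from h import *
im=cv2.cvtColor(cv2.imread('pics/w8.png'),cv2.COLOR_BGR2RGB);p=pickle.load(open('w8.pkl','rb'));t=cv2.cvtColor(cv2.imread('pics/w8t.png'),cv2.COLOR_BGR2RGB)
save('m8',np.vstack([cv2.resize(im[280:370,180:380],(650,292),interpolation=cv2.INTER_CUBIC),cv2.resize(t[100:200,190:400],(650,308),interpolation=cv2.INTER_CUBIC)]))
hsv=cv2.cvtColor(im,cv2.COLOR_RGB2HSV);V=hsv[...,2].astype(float)
def cross(a,th,k0,up): # first subpixel crossing after k0
    for k in range(k0,len(a)-1):
        if (a[k]-th)*(a[k+1]-th)<=0 and (a[k+1]>a[k])==up: return k+ (th-a[k])/(a[k+1]-a[k])
f=lambda u,v,z: tostop(onz(p,u,v,z)).round(2)
m=cv2.inRange(hsv,(2,90,100),(20,255,255)); m[:280]=0
c=max(cv2.findContours(m,0,1)[0],key=cv2.contourArea);x,y,w,h=cv2.boundingRect(c);print(x,y,w,h)
for v in np.linspace(y+4,y+h-5,4).astype(int):
    ub=cross(V[v],100,x+w-8,False);ul=cross(V[v],55,int(ub)+1,True);print('end',f(ub,v,21)[1],'leg',f(ul,v,28)[1],round(ul-ub,2))
for u in np.linspace(x+5,x+w-8,4).astype(int):
    vb=cross(V[:,u],100,y+h-8,False);vl=cross(V[:,u],55,int(vb)+2,True);print('side',f(u,vb,21)[0],'leg',f(u,vl,28)[0],round(vl-vb,2))
E
```

```text
22.57 pos [473.3 -21.3 231.7] rot [-3.142e+00  2.000e-03 -3.043e+00] F [0.6 0.  0.8] op 0.71 stop-frame [-201.6  -56.9]
top bar ((-20.931049346923828, -59.70061111450195), (119.80175018310547, 41.701168060302734), 89.7171859741211) [ -41.88422 -119.69905] [-0.11754382  0.17564797]
220 316 106 29
end -0.76 leg -0.58 1.23
end -1.22 leg -0.3 1.87
end -0.91 leg -0.29 1.59
end -0.92 leg -0.46 1.44
side -0.95 leg -1.07 4.06
side -0.94 leg -1.23 3.95
side -1.03 leg -1.27 3.98
side -1.16 leg -1.21 4.11
```

View pics/m8.png

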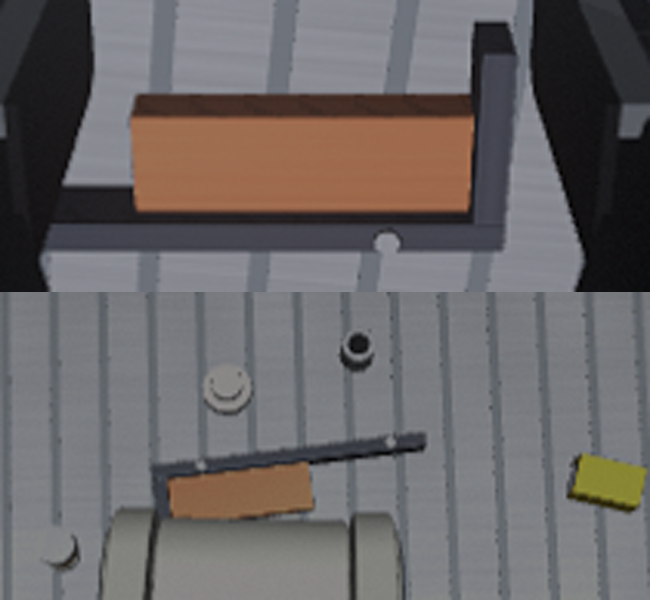

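View: the bar is snug in the corner. Its end is at px ~473 in the upper panel, right at the short leg, and its side is flush along the long leg. The cap, socket, guard and fuse are where they were, and the hand is clear. Handing in.

```bash
python3 -c "
from h import *;st();print(job.sign_off())"
```

```text
22.67 pos [473.3 -21.3 231.3] rot [ 3.142e+00  1.000e-03 -3.043e+00] F [-0.6  0.2  0.1] op 0.802 stop-frame [-201.6  -56.9]
the job is handed in; nothing more can be done
None
```

The copper busbar is in the corner of the stop, and I handed the job in at 22.7 s. I only pushed it, never gripped or lifted it, and the highest force reading was about 15 N.

- **Pushes:** I pushed the bar to the long leg with two open fingers, then slid it along the leg with the shut fingers. That left it about 2° askew, so I pressed it flat again. This left an end gap of about 1.3 mm, which I closed with a last nudge on the end.
- **Long side:** the wrist view puts it flush with the long leg to about 0.3 mm. Skew is about 0.1° in the wrist view and 0.3° in the top view, a small disagreement within pixel error.
- **End:** the last nudge met a firm stop at the short leg. The wrist view still shows a gap of about 0.5 mm on average (0.2–0.9 mm). That is near one pixel (0.8 mm), so I could not rule out a very small gap.
- **Other things:** the cap, fuse, socket and guard look unmoved in the top view; I checked this by eye, not by measurement. The hand is more than 200 mm above the plate and touching nothing.

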